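# Seat the taper-shank mounting post in the holding stand

## Task

A specimen is about to be worked on, so get the holding stand ready: take the mounting post with the tapered shank out of the leaning rest and stand it upright in the stand's tapered socket, fully home. Lower it in while you hold it and let go only once it is seated, do not drop it in; leave the other post, the one with the straight shank, in the rest.

Things in the scene. Friction and masses are not known exactly. Their poses are not given: they have to be found in the camera images.
- taper_post: Aluminium post, 117 mm, 0.2 kg, starts leaning 35 degrees from vertical in the rest. Origin: centre of its foot; z along its axis to the top. Along z: tapered round shank 0-48 mm, diameter 20 at the foot growing evenly to 40; collar 48-56 mm, diameter 40; stem 56-111 mm, diameter 24, with dark rings (grip it about 88 mm from the foot); cork pad 111-117 mm, diameter 32.
- straight_post: The other post: same collar, stem, pad and length, but its shank is a plain cylinder, 24 mm in diameter, 48 mm long, stepped in under the collar. Starts leaning in the other place of the rest. Origin: centre of its foot; z along its axis to the top.
- rest: Grey steel rest, fixed, base 125 x 215 mm, 85 mm high. Two places at y = -65 and +65 mm; which post is where varies. Tops lean to its -x, roughly to the robot's left. Feet stand on sloped pads 30 mm up; collars lean on a bar between low cheeks; stems are free all round. Pull a post out along its own axis. Origin: on the bench, below the middle between the two feet; z up.
- stand: Round steel holding stand with one conical socket, base 88 mm diameter and 12 mm thick, 62 mm high, fixed to the bench, upright. Origin: centre of its underside, z up.
- socket_mouth (a point): Centre of the socket's open mouth, on top of the stand, 62 mm above the bench. The bore is 38 mm wide at the mouth and narrows with the same taper as the post, 50 mm deep.
- socket_seat (a point): Point on the socket's axis 44 mm below the mouth, 18 mm above the bench: where the centre of the tapered post's foot comes when the post is fully seated. The collar's underside is then about 4 mm above the mouth.
Things that resemble listed ones, but are neither listed nor needed, are in the scene too. There is more than one size of the stand; the job needs the largest.

How it is judged (in metres and radians):
On the way:
1. the tapered post, still held by the fingers, has its foot at least 30 mm below the socket's mouth, inside the socket (z of taper_post in the frame of socket_mouth below -0.03 m and horizontal distance between taper_post and socket_mouth below 0.015 m and contact force between the fingers and taper_post above 0.5 N), for 0.1 s.
At the end, for the whole second after the job is handed in: The tapered post stands seated in the stand's socket: the centre of its foot within 10 mm of the seat point, its axis within 10 degrees of vertical, at rest. The straight post still leans in its place in the rest (its foot moved less than 30 mm, leaning no more than 50 degrees) (distance between taper_post and socket_seat below 0.01 m and angle between taper_post's own z axis and vertical below 0.175 rad and linear speed of taper_post below 0.02 m/s and distance of straight_post from where it was at the start of the episode below 0.03 m and angle between straight_post's own z axis and vertical below 0.87 rad); the robot touches nothing.
It fails at once if the straight post is taken out of its place (its foot moved 40 mm or more) (distance of straight_post from where it was at the start of the episode above 0.04 m).
It also fails if it takes over 35 s, if anything falls off the work surface, if the arm or the gripper's body presses on something with over 40 N, if the wrist force passes 120 N, or if a joint passes its speed limit or range.

## Robot

A 6-joint arm with a two-finger parallel gripper is mounted at the origin on a cart in front of the work surface, level with it; the furniture and walls round the work are solid. World frame = base frame: x ahead of the robot, y to its left, z up, the work surface at z = 0. Lengths are in mm, angles in degrees, forces in N, time in s.
With the tool pointing down it reaches from about 350 to 850 mm from the base axis. Payload 8.1 kg.
Tool frame: the origin (TCP) lies midway between the tips of the shut fingers; the grasp point (between the pads) lies 19 mm behind it (hold_point_z is the distance from the TCP to the grasp point, in mm); z points along the fingers, y is the direction in which the jaws open and shut (so a half turn about z gives the same grasp; the last joint's range is limited). The gripper opens to 85 mm and grips with 20 to 120 N. Pads are 22 mm wide; open, the fingers measure 114 mm over their backs; the gripper's body (76 mm by 85 mm) begins 54 mm behind the grasp point. The pads swing forward as they close: fully open they stand 13 mm farther back than shut.
Start: joints at [-79.893, 7.471, 85.268, -0, 87.261, -4.893], TCP at [155.312, -579.554, 207.992] pointing down, gripper open.
Joint ranges: [-169.43, 169.43], [-51.17, 129.36], [1.28, 143.12], [-76.62, 256.62], [0, 156.53], [-152.29, 152.29]. Speed limits (degrees/s): [136.94, 136.94, 159.86, 180, 180, 180].

## Interface

Orientations are given as [roll, pitch, yaw] about the fixed x, y, z axes, in that order (R = Rz(yaw) Ry(pitch) Rx(roll)).
In Python, from bench import sense, snapshot, camera_params, hand_in, hold_point_z gives the robot as it stands.
- The arm moves only by the tool servo_tool, never from a script. Its argument "motion" is a list of rows, each a list of 7 numbers: the finger opening in mm, from 0 to 85.4, then the shift along the tool's x, y, z in mm, then the turn, a rotation vector about the tool's x, y, z in rad. A call has 1 to 10 rows; each row shifts and turns the pose as measured when the row begins, along the tool's axes as they then stand; what a row does not reach is not made up. A row lasts 1/10 s, in which the tool goes at most 50 mm and 8.59 degrees, less where a joint would pass 70% of its speed; a pose out of reach is approached as far as the arm can. A call with a gripper value outside its range is refused whole. The fingers move at their own pace and stop on an object; "force" is the grip in N (left out, the last holds). Time passes only in rows, so rows that do not move let the fingers close. It gives the time, the measured TCP pose, the force and the opening at its end, in the units of the state.
- sense(): the state, without advancing time (a new reading comes with each control period).
- snapshot(name): name is "scene" or "top" or "wrist"; returns the picture (420x560x3 uint8, blue, green, red); there is no depth.
- camera_params(name): a dict with "fx", "fy", "cx", "cy" (pixels), "R" (3x3) and "t" (3): a world point X has camera coordinates R X + t; the wrist camera has in their place "tool_from_camera" (4x4, takes a point from camera to tool coordinates, whose origin is the TCP and whose axes are the flange's). Camera axes: x right, y down, z forward; pixel columns grow to the right and rows downward; lengths in mm; the calibration is good to about 2 mm. A picture is of the moment at which its call begins: read the wrist's pose just before it. camera_params takes no time and is no camera call.
- hand_in(): hands the job in, once; it reports no verdict.
The state is a dict: "time": time; "joint_pos": joint angles; "qd": joint speeds; "joint_efforts": joint torques, N m; "tool_pos": TCP position; "tcp_rot": TCP orientation; "ft_force": force on the tool from outside, world axes, zero at the start; "wrist_torque": the same for the moment, N m; "finger_gap": finger opening in mm.
Only numpy, scipy, OpenCV 4.12 (cv2) and the standard library are available. Lean on these libraries where they do the work, as an engineer would, in place of code of your own. Each camera call takes 0.05 s, during which the arm holds its last target. There are 200 camera calls.

## Working session

There is one attempt and no reset: what is moved stays moved. The work goes in short steps, Python scripts to look and compute and a tool call to move; the robot and the scene stay as the last step left them, time stands still between calls to the robot, and variables do not carry over. Pictures are saved under pics/ and viewed, about 8 in all and at most 12, crops included, and the job is handed in when it is done.

Besides the shell and the picture viewer there is one more tool, called in YAML: its name, and indented under it one key for each argument. servo_tool: Moves the arm, as the interface text tells. Its arguments: {"type":"object","properties":{"motion":{"type":"array"},"force":{"type":"number"}},"required":["motion"]}

```bash
ls; mkdir -p pics
python3 - <<'E'
from bench import *
import cv2,numpy as np
print(sense(), hold_point_z if not callable(hold_point_z) else hold_point_z())
for n in("scene","top"):
    cv2.imwrite(f"pics/{n}0.png",snapshot(n)); print(n,camera_params(n))
print(camera_params("wrist"))
E
```

```text
pics
{'time': 0.0, 'joint_pos': array([-7.98925873e+01,  7.51489968e+00,  8.53290115e+01, -1.24085707e-03,
        8.72604772e+01, -4.89132015e+00]), 'qd': array([ 0.04404647,  0.11035504,  0.00983008, -0.00535191,  0.02753593,
        0.02991621]), 'joint_efforts': array([-2.68655189e-03, -5.69404292e+01, -5.00549340e+01, -6.21158561e-04,
        1.45243984e-02, -2.80580474e-05]), 'tool_pos': array([ 155.2070229 , -578.97492418,  206.94919722]), 'tcp_rot': array([-1.79895886e+02, -7.66595158e-03,  1.49987863e+01]), 'ft_force': array([-0.2110939 ,  0.36313761, -0.55521006]), 'wrist_torque': array([-0.0189735 ,  0.00412129, -0.05049641]), 'finger_gap': 85.10296927856177} 18.700000000000003
scene {'fx': 436.9998097240191, 'fy': 436.9998097240191, 'cx': 271.7841397327187, 'cy': 210.97141055929131, 'R': array([[-0.65342323, -0.75690627, -0.01144434],
       [-0.51824394,  0.45830797, -0.72206442],
       [ 0.55178012, -0.46588271, -0.69173116]]), 't': array([494.76717991, 226.49135486, 734.21140272])}
top {'fx': 528.504873256599, 'fy': 528.504873256599, 'cx': 280.2780213542798, 'cy': 194.63853057464627, 'R': array([[-0.02494223, -0.99945704, -0.02152914],
       [-0.99278805,  0.02729037, -0.11673526],
       [ 0.11725941,  0.01846224, -0.99292969]]), 't': array([251.7764073 , 505.30814529, 870.46962375])}
{'fx': 314.32158906886934, 'fy': 314.32158906886934, 'cx': 283.529201729963, 'cy': 208.0667532834988, 'tool_from_camera': array([[-9.09632310e-04, -9.50573013e-01, -3.10499790e-01,
         7.87065461e+01],
       [ 9.99999140e-01, -5.71396635e-04, -1.18028198e-03,
         6.96795969e-01],
       [ 9.44525660e-04, -3.10500597e-01,  9.50572715e-01,
        -1.65739568e+02],
       [ 0.00000000e+00,  0.00000000e+00,  0.00000000e+00,
         1.00000000e+00]])}
```

View pics/scene0.png

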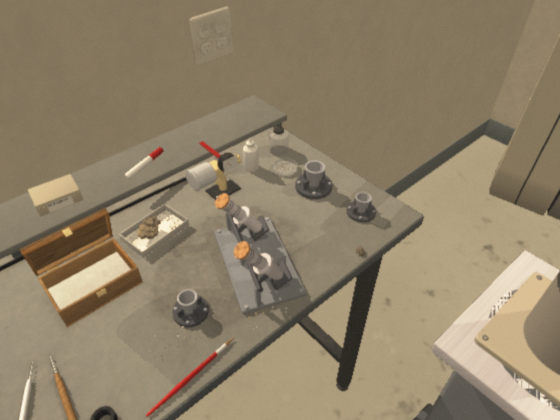

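View pics/top0.png

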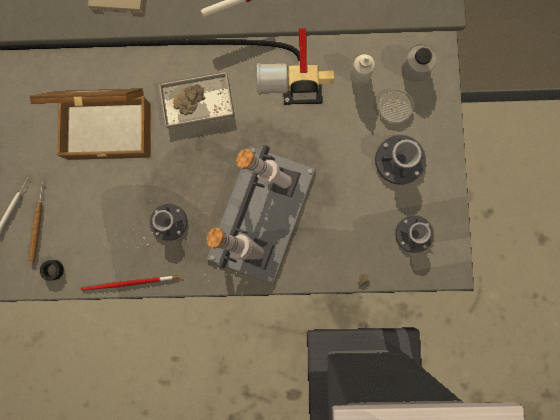

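Three stands are visible; the largest is at top (400,158) and scene (314,178). The rest's two posts have their corks at top (246,158) and (216,238). I'll enlarge both views to tell the shanks apart.

Run:
```python
import cv2,numpy as np
a=cv2.imread("pics/scene0.png")[185:305,205:305]; b=cv2.imread("pics/top0.png")[140:285,200:320]
c=cv2.imread("pics/top0.png")[130:190,370:430]
f=lambda i,h:cv2.resize(i,None,fx=h/i.shape[0],fy=h/i.shape[0],interpolation=cv2.INTER_CUBIC)
# scene x4, top x4 ; brighten
o=np.zeros((590,800,3),np.uint8)
A=f(a,440);B=f(b,520)
o[:A.shape[0],:A.shape[1]]=A;o[:B.shape[0],368:368+B.shape[1]]=B
cv2.imwrite("pics/crop0.png",np.clip(o*1.3,0,255).astype(np.uint8));print(A.shape,B.shape)
```

```text
(440, 367, 3) (520, 430, 3)
```

View pics/crop0.png

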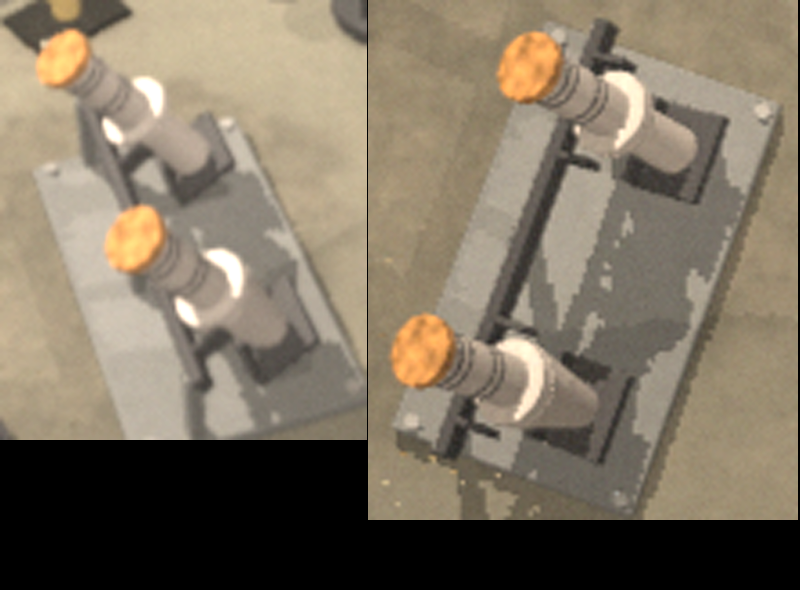

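The taper shank is on the near post, with its cork at top (216,238) and scene (242,250). The far one has a plain, stepped shank.

```bash
cat > h.py <<'E'
from bench import *
import cv2,numpy as np
from scipy.spatial.transform import Rotation as Ro
def ray(name,uv,pose=None):
    p=camera_params(name)
    d=np.array([(uv[0]-p["cx"])/p["fx"],(uv[1]-p["cy"])/p["fy"],1.])
    if name!="wrist": return -p["R"].T@p["t"],p["R"].T@d
    T=p["tool_from_camera"];pos,rot=pose;R=Ro.from_euler("xyz",rot,degrees=True).as_matrix()
    return R@T[:3,3]+pos,R@T[:3,:3]@d
def plane(r,z): return r[0]+r[1]*(z-r[0][2])/r[1][2]
def tri(rs):
    A=np.zeros((3,3));b=np.zeros(3)
    for o,d in rs:
        d=d/np.linalg.norm(d);P=np.eye(3)-np.outer(d,d);A+=P;b+=P@o
    X=np.linalg.solve(A,b)
    return X,[np.linalg.norm(np.cross(X-o,d/np.linalg.norm(d))) for o,d in rs]
def cork(img,box):
    x0,y0,x1,y1=box;h=cv2.cvtColor(img,cv2.COLOR_BGR2HSV)
    m=cv2.inRange(h,(5,130,90),(20,255,255));k=np.zeros_like(m);k[y0:y1,x0:x1]=m[y0:y1,x0:x1]
    c=max(cv2.findContours(k,0,2)[0],key=cv2.contourArea);M=cv2.moments(c)
    return np.array([M["m10"]/M["m00"],M["m01"]/M["m00"]]),M["m00"]
E
python3 - <<'E'
from h import *
s=cv2.imread("pics/scene0.png");t=cv2.imread("pics/top0.png")
r={}
for n,bt,bs in(("taper",(200,220,235,255),(228,238,252,262)),("straight",(232,145,262,172),(210,190,234,214))):
    a,ar=cork(t,bt);b,br=cork(s,bs);X,e=tri([ray("top",a),ray("scene",b)]);r[n]=X
    print(n,a,ar,b,br,X.round(1),np.round(e,1), plane(ray("top",a),126))
d=r["straight"]-r["taper"];print(np.hypot(*d[:2]),"rest y yaw",np.degrees(np.arctan2(d[1],d[0])))
# base plate
for uv in((314,170),(262,143),(208,262),(270,282)): print(uv,plane(ray("top",uv),8).round(1))
for a in((407,153),): print("mouth",plane(ray("top",a),62).round(1),tri([ray("top",a),ray("scene",(315,168))]))
print("base",plane(ray("top",(400,160)),12).round(1))
E
```

```text
taper [214.77511643 237.39853626] 250.5 [241.66853408 249.7665733 ] 178.5 [438.7 338.8 123.6] [0.8 0.8] [438.01283879 337.84089615 126.        ]
straight [244.74385246 158.4057377 ] 244.0 [221.9351145  200.49236641] 131.0 [559.6 291.1 123.9] [1. 1.] [558.50307628 290.16889949 126.        ]
130.00767157683782 rest y yaw -21.49899222537557
(314, 170) [556.7 178.4   8. ]
(262, 143) [607.8 269.1   8. ]
(208, 262) [400.5 367.1   8. ]
(270, 282) [363.7 260.4   8. ]
mouth [572.  26.  62.] (array([574.25819259,  24.84739207,  53.72530899]), [np.float64(0.984906258102672), np.float64(0.9849062581026307)])
base [569.4  27.6  12. ]
```

```bash
cat >> h.py <<'E'
from scipy.linalg import logm,expm
def mat(pos,R): T=np.eye(4);T[:3,:3]=R;T[:3,3]=pos;return T
def cur():
    s=sense();return mat(s["tool_pos"],Ro.from_euler("xyz",s["tcp_rot"],degrees=True).as_matrix())
def frame(z,y):
    z=np.array(z,float);z/=np.linalg.norm(z);y=np.array(y,float);y-=z*(y@z);y/=np.linalg.norm(y)
    return np.column_stack([np.cross(y,z),y,z])
def plan(T1,n):
    T0=cur();D=np.linalg.inv(T0)@T1;L=np.real(logm(D));E=expm(L/n)
    print("row x",n,np.r_[E[:3,3],Ro.from_matrix(E[:3,:3]).as_rotvec()].round(4).tolist(),
      "| step mm %.1f deg %.2f"%(np.linalg.norm(E[:3,3]),np.degrees(np.linalg.norm(Ro.from_matrix(E[:3,:3]).as_rotvec()))))
    print("mid",(T0@expm(L/2))[:3,3].round(0),"err tool",D[:3,3].round(1))
yw=np.radians(68.5);A=np.array([np.sin(np.radians(35))*np.cos(yw),np.sin(np.radians(35))*np.sin(yw),np.cos(np.radians(35))])
RY=np.array([np.sin(yw),-np.cos(yw),0])
E
python3 - <<'E'
from h import *
plan(mat([572,26,208],frame([0,0,-1],RY)),20)
E
```

```text
row x 20 [36.7972, -9.8781, -0.0324, -0.0001, -0.0, -0.0467] | step mm 38.1 deg 2.68
mid [ 436. -326.  208.] err tool [ 5.591e+02 -4.766e+02 -1.000e-01]
```

servo_tool:
  motion:
    - [85,36.8,-9.9,0,0,0,-0.0467]
    - [85,36.8,-9.9,0,0,0,-0.0467]
    - [85,36.8,-9.9,0,0,0,-0.0467]
    - [85,36.8,-9.9,0,0,0,-0.0467]
    - [85,36.8,-9.9,0,0,0,-0.0467]
    - [85,36.8,-9.9,0,0,0,-0.0467]
    - [85,36.8,-9.9,0,0,0,-0.0467]
    - [85,36.8,-9.9,0,0,0,-0.0467]
    - [85,36.8,-9.9,0,0,0,-0.0467]
    - [85,36.8,-9.9,0,0,0,-0.0467]

```text
time: 1.1
tool_pos: [438.7, -316.1, 201.5]
tcp_rot: [-179.4, -0.1, 42.3]
ft_force: [1.2, -0.8, 0.3]
finger_gap: 85.2
```

servo_tool:
  motion:
    - [85,36.8,-9.9,0,0,0,-0.0467]
    - [85,36.8,-9.9,0,0,0,-0.0467]
    - [85,36.8,-9.9,0,0,0,-0.0467]
    - [85,36.8,-9.9,0,0,0,-0.0467]
    - [85,36.8,-9.9,0,0,0,-0.0467]
    - [85,36.8,-9.9,0,0,0,-0.0467]
    - [85,36.8,-9.9,0,0,0,-0.0467]
    - [85,36.8,-9.9,0,0,0,-0.0467]
    - [85,36.8,-9.9,0,0,0,-0.0467]
    - [85,36.8,-9.9,0,0,0,-0.0467]

```text
time: 2.1
tool_pos: [570.8, 54.5, 199.0]
tcp_rot: [-179.1, -0.3, 70.2]
ft_force: [0.1, 0.1, 1.3]
finger_gap: 85.0
```

Run:
```python
from h import *
plan(mat([572,26,208],frame([0,0,-1],RY)),4)
print(sense()["time"],sense()["tool_pos"],sense()["tcp_rot"],sense()["joint_pos"].round(0))
```

```text
row x 4 [-6.56, 2.7543, -2.2967, -0.0039, -0.0014, 0.0072] | step mm 7.5 deg 0.48
mid [572.  40. 203.] err tool [-26.3  10.7  -9.3]
2.1 [570.78126497  54.49685361 199.01809803] [-179.10854684   -0.34161686   70.15417251] [-0.  4. 90.  1. 87. 20.]
```

servo_tool:
  motion:
    - [85,-13,5.5,-4,-0.008,0,0.014]
    - [85,-13,5.5,-4,-0.008,0,0.014]
    - [85,0,0,0,0,0,0]

```text
time: 2.4
tool_pos: [571.5, 30.6, 205.4]
tcp_rot: [-179.9, -0.3, 69.0]
ft_force: [0.3, -0.1, 0.2]
finger_gap: 85.0
```

Run:
```python
from h import *
s=sense();np.save("w1.npy",np.r_[s["tool_pos"],s["tcp_rot"]]);im=snapshot("wrist");cv2.imwrite("pics/w1.png",im)
print(s["tool_pos"],s["qd"].round(2))
```

```text
[571.54962075  30.62012151 205.42961284] [0.54 0.36 0.44 0.46 0.   0.23]
```

View pics/w1.png

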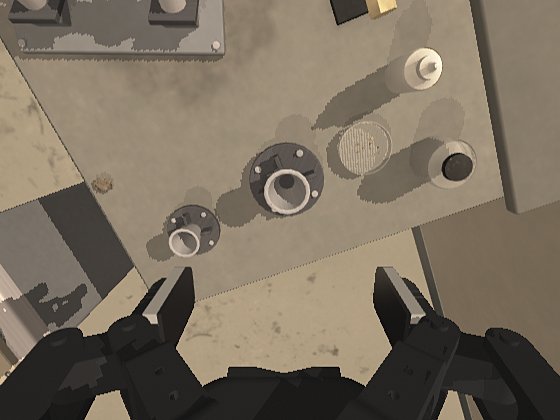

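The largest stand's rim is at (288,192) and its base at (287,179). The smaller stand is at (184,242). Next I fit the rim.

Run:
```python
from h import *
im=cv2.imread("pics/w1.png");w=np.load("w1.npy");P=(w[:3],w[3:])
g=cv2.cvtColor(im,6)
print(g[192,255:322].tolist());print(g[160:225,288].tolist())
for th in(150,165,180):
    m=(g>th).astype(np.uint8)*255;k=np.zeros_like(m);k[160:222,258:320]=m[160:222,258:320]
    cs=[c for c in cv2.findContours(k,cv2.RETR_CCOMP,cv2.CHAIN_APPROX_NONE)[0] if len(c)>40]
    for c in cs:
        e=cv2.fitEllipse(cv2.convexHull(c));print(th,len(c),np.round(e[0],1),np.round(e[1],1),plane(ray("wrist",e[0],P),62).round(1))
m=((g<85)*255).astype(np.uint8);k=np.zeros_like(m);k[130:225,238:335]=m[130:225,238:335]
c=max(cv2.findContours(k,0,1)[0],key=cv2.contourArea);e=cv2.fitEllipse(cv2.convexHull(c));print("base",e,plane(ray("wrist",e[0],P),12).round(1))
```

```text
[65, 65, 66, 55, 44, 44, 52, 48, 40, 167, 186, 198, 206, 155, 150, 156, 158, 158, 160, 163, 171, 131, 81, 87, 87, 91, 94, 97, 97, 97, 99, 101, 103, 101, 101, 101, 105, 104, 99, 101, 100, 100, 98, 98, 100, 98, 98, 96, 99, 97, 89, 164, 178, 185, 209, 79, 66, 179, 195, 189, 190, 204, 171, 86, 85, 83, 115]
[85, 84, 84, 86, 88, 87, 86, 82, 75, 155, 209, 194, 188, 151, 57, 51, 55, 56, 57, 58, 58, 57, 59, 59, 57, 55, 54, 51, 83, 109, 102, 102, 101, 101, 102, 103, 102, 102, 101, 102, 100, 95, 118, 142, 139, 138, 137, 137, 135, 149, 189, 202, 190, 164, 107, 93, 131, 149, 145, 145, 145, 145, 146, 145, 144]
150 128 [286.5 191.3] [44.6 46.1] [572.3  26.7  62. ]
150 122 [287.2 190.7] [37.1 39.3] [573.2  27.   62. ]
165 127 [286.5 191.2] [44.1 45.5] [572.4  26.8  62. ]
165 145 [286.9 190.9] [38.5 39.8] [572.8  26.9  62. ]
180 126 [286.8 190.9] [43.2 44.8] [572.8  27.   62. ]
180 115 [287.3 190.8] [39.8 41. ] [573.2  26.9  62. ]
base ((283.07977294921875, 178.0723419189453), (67.32050323486328, 73.14241027832031), 16.883222579956055) [569.9  30.7  12. ]
```

```bash
cat >> h.py <<'E'
C=np.array([438.7,338.8,123.6])
FOOT=C-115.0*A
def at(s): return mat(FOOT+s*A,frame(-A,RY))  # TCP at s along the post
E
python3 - <<'E'
from h import *
print(FOOT,at(69)[:3,3],at(180)[:3,3]);plan(at(180),10)
E
```

```text
[414.52510623 277.42845681  29.39751491] [429.03004249 314.25138272  85.91900596] [452.36407039 373.48826354 176.84488288]
row x 10 [27.8071, -23.503, -4.7098, -0.0, -0.0617, 0.0009] | step mm 36.7 deg 3.54
mid [512. 204. 213.] err tool [ 276.8 -233.9   30.7]
```

servo_tool:
  motion:
    - [85,27.8,-23.5,-4.7,0,-0.0617,0.001]
    - [85,27.8,-23.5,-4.7,0,-0.0617,0.001]
    - [85,27.8,-23.5,-4.7,0,-0.0617,0.001]
    - [85,27.8,-23.5,-4.7,0,-0.0617,0.001]
    - [85,27.8,-23.5,-4.7,0,-0.0617,0.001]
    - [85,27.8,-23.5,-4.7,0,-0.0617,0.001]
    - [85,27.8,-23.5,-4.7,0,-0.0617,0.001]
    - [85,27.8,-23.5,-4.7,0,-0.0617,0.001]
    - [85,27.8,-23.5,-4.7,0,-0.0617,0.001]
    - [85,27.8,-23.5,-4.7,0,-0.0617,0.001]

```text
time: 3.45
tool_pos: [461.3, 368.9, 177.5]
tcp_rot: [179.1, 35.9, 65.8]
ft_force: [0.8, 0.2, -0.0]
finger_gap: 84.9
```

Run:
```python
from h import *
plan(at(180),2)
```

```text
row x 2 [0.4398, -5.0112, 0.0074, -0.0058, 0.008, -0.0194] | step mm 5.0 deg 1.25
mid [457. 371. 177.] err tool [  0.8 -10.    0. ]
```

servo_tool:
  motion:
    - [85,0.8,-10,0,-0.012,0.016,-0.038]
    - [85,0,0,0,0,0,0]

```text
time: 3.65
tool_pos: [448.4, 374.8, 162.2]
tcp_rot: [-179.3, 36.2, 69.1]
ft_force: [1.0, 0.2, 1.0]
finger_gap: 85.1
```

Run:
```python
from h import *
s=sense();P=(s["tool_pos"],s["tcp_rot"]);im=snapshot("wrist");cv2.imwrite("pics/w2.png",im)
np.save("w2.npy",np.r_[P[0],P[1]])
plan(at(180),1)
# reprojection of predicted post points
p=camera_params("wrist");T=cur()@p["tool_from_camera"]
for q in(0,48,56,111,117):
    x=np.linalg.inv(T)@np.r_[FOOT+q*A,1];print(q,(p["fx"]*x[0]/x[2]+p["cx"]).round(1),(p["fy"]*x[1]/x[2]+p["cy"]).round(1))
u,ar=cork(im,(0,0,560,420));print(u,ar)
t=snapshot("top")
```

```text
row x 1 [-8.1766, 3.8009, -13.8185, -0.0081, 0.0232, 0.0076] | step mm 16.5 deg 1.47
mid [450. 374. 169.] err tool [ -8.2   3.8 -13.8]
0 289.0 186.1
48 289.4 199.6
56 289.4 202.3
111 290.0 225.3
117 290.1 228.4
[ 46.75873327 289.17107411] 510.5
```

View pics/w2.png

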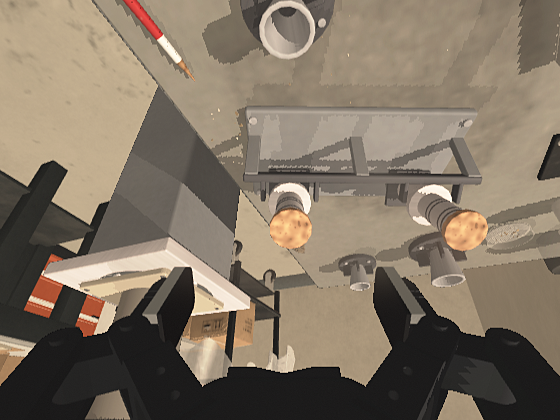

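The target post's cork is at (291,230), against a prediction of (290,228), and it is centred between the jaws. I'm going down along its axis.

Run:
```python
from h import *
print(sense()["tool_pos"],sense()["qd"].round(1));plan(at(140),2)
```

```text
[448.81451935 372.83149635 162.55946445] [-1.3 -3.6 -0.3 -0.5  0.4 -0. ]
row x 2 [-3.1022, 1.5972, 13.6431, -0.0039, 0.0107, 0.0028] | step mm 14.1 deg 0.67
mid [446. 362. 153.] err tool [-6.1  3.2 27.3]
```

servo_tool:
  motion:
    - [85,-3.1,1.6,13,-0.004,0.011,0.003]
    - [85,-3.1,1.6,13,-0.004,0.011,0.003]
    - [85,0,0,0,0,0,0]

```text
time: 4.05
tool_pos: [448.3, 349.1, 150.7]
tcp_rot: [179.6, 34.4, 67.7]
ft_force: [-0.3, 0.5, -0.0]
finger_gap: 85.3
```

Run:
```python
from h import *
print(sense()["tool_pos"],sense()["qd"].round(1));plan(at(140),1);plan(at(69),4)
```

```text
[448.3203644  349.0603632  150.68703609] [-1.1 -1.7 -1.9 -0.1  1.4 -0. ]
row x 1 [4.7233, -5.2448, 4.7326, -0.0001, -0.0096, -0.0115] | step mm 8.5 deg 0.86
mid [446. 351. 147.] err tool [ 4.7 -5.2  4.7]
row x 4 [1.0844, -1.3048, 18.9286, -0.0, -0.0024, -0.0029] | step mm 19.0 deg 0.21
mid [439. 332. 118.] err tool [ 4.  -5.2 75.7]
```

servo_tool:
  motion:
    - [85,3,-4,15,0,-0.008,-0.01]
    - [85,1,-1,18,0,0,0]
    - [85,0,0,0,0,0,0]

```text
time: 4.35
tool_pos: [442.4, 334.6, 128.9]
tcp_rot: [179.5, 34.3, 67.7]
ft_force: [-0.0, -0.6, -0.2]
finger_gap: 85.0
```

Run:
```python
from h import *
print(sense()["tool_pos"],sense()["qd"].round(1));plan(at(69),3)
```

```text
[442.4234538  334.63647939 128.92876505] [-0.6 -2.  -3.2 -0.   2.1 -0.3]
row x 3 [1.56, -1.6797, 16.3215, 0.0001, -0.004, -0.0039] | step mm 16.5 deg 0.32
mid [436. 325. 107.] err tool [ 4.5 -5.1 49. ]
```

servo_tool:
  motion:
    - [85,3,-4,16,0,-0.008,-0.008]
    - [85,1.5,-2,16,0,-0.003,-0.003]
    - [85,0,0,8,0,0,0]
    - [85,0,0,0,0,0,0]

```text
time: 4.75
tool_pos: [435.1, 319.8, 101.8]
tcp_rot: [179.5, 34.3, 67.8]
ft_force: [0.1, -0.6, -0.4]
finger_gap: 85.1
```

Run:
```python
from h import *
print(sense()["tool_pos"],sense()["qd"].round(1));plan(at(69),1)
```

```text
[435.07420341 319.84176234 101.80921059] [-0.3 -1.  -1.7  0.1  1.1  0. ]
row x 1 [2.7916, -3.644, 17.2977, 0.0024, -0.0123, -0.0096] | step mm 17.9 deg 0.90
mid [432. 317.  94.] err tool [ 2.8 -3.6 17.3]
```

servo_tool:
  motion:
    - [85,2.5,-3.6,12,0,-0.012,-0.01]
    - [85,1,-1,8,0,-0.004,0]
    - [85,0,0,0,0,0,0]

```text
time: 5.05
tool_pos: [429.1, 314.3, 84.8]
tcp_rot: [179.7, 35.0, 68.4]
ft_force: [0.1, 0.2, 0.7]
finger_gap: 85.0
```

Run:
```python
from h import *
print(sense()["tool_pos"],sense()["qd"].round(1));plan(at(69),1)
```

```text
[429.14424156 314.32961499  84.84582454] [ 0.3  0.1 -0.4  0.   0.5 -0.2]
row x 1 [-0.7102, -0.0739, -0.8131, 0.0037, 0.0008, -0.001] | step mm 1.1 deg 0.22
mid [429. 314.  85.] err tool [-0.7 -0.1 -0.8]
```

Spot on, so I close the fingers.

servo_tool:
  motion:
    - [0,0,0,0,0,0,0]
    - [0,0,0,0,0,0,0]
    - [0,0,0,0,0,0,0]
    - [0,0,0,0,0,0,0]
    - [0,0,0,0,0,0,0]
    - [0,0,0,0,0,0,0]
  force: 50

```text
time: 5.65
tool_pos: [429.4, 314.9, 85.4]
tcp_rot: [179.7, 35.0, 68.4]
ft_force: [0.2, -0.5, 0.1]
finger_gap: 29.6
```

servo_tool:
  motion:
    - [0,0,0,0,0,0,0]
    - [0,0,0,0,0,0,0]
    - [0,0,0,0,0,0,0]

```text
time: 5.95
tool_pos: [429.3, 314.9, 85.4]
tcp_rot: [179.7, 35.0, 68.4]
ft_force: [-0.7, -0.2, -0.3]
finger_gap: 29.8
```

The gap stopped at 29.7, not the 24 I expected. I'll look.

Run:
```python
from h import *
im=snapshot("wrist");sc=snapshot("scene")
a=cv2.resize(im[150:420,150:430],None,fx=1.6,fy=1.6);b=cv2.resize(sc[170:310,190:310],None,fx=2.9,fy=2.9,interpolation=2)
o=np.zeros((440,800,3),np.uint8);o[:a.shape[0],:a.shape[1]]=a;o[:b.shape[0],450:450+b.shape[1]]=b[:440,:350]
cv2.imwrite("pics/g1.png",o)
```

```text
(no output)
```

View pics/g1.png

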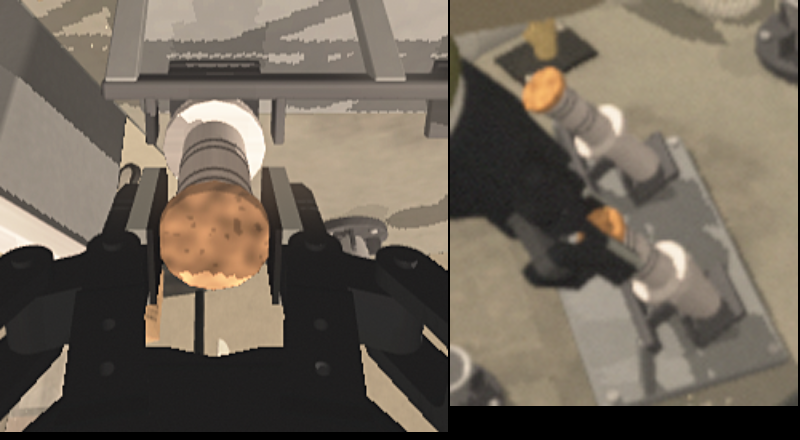

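The fingers clamp the cork pad's sides, so they sit too far back along the post. I open a little, advance about 9 mm along the axis and close again.

servo_tool:
  motion:
    - [48,0,0,0,0,0,0]
    - [48,0,0,0,0,0,0]
    - [48,0,0,5,0,0,0]
    - [48,0,0,5,0,0,0]
    - [48,0,0,0,0,0,0]

```text
time: 6.55
tool_pos: [427.3, 309.2, 76.6]
tcp_rot: [179.7, 35.0, 68.4]
ft_force: [-0.9, -0.3, 0.1]
finger_gap: 48.1
```

Run:
```python
from h import *
plan(at(60),1);print(sense()["finger_gap"],sense()["ft_force"])
```

```text
row x 1 [-0.9958, -0.1889, -1.7098, 0.0044, -0.0001, -0.001] | step mm 2.0 deg 0.26
mid [427. 309.  78.] err tool [-1.  -0.2 -1.7]
48.05958764196642 [-0.94640583 -0.33349038  0.07073026]
```

servo_tool:
  motion:
    - [0,0,0,0,0,0,0]
    - [0,0,0,0,0,0,0]
    - [0,0,0,0,0,0,0]
    - [0,0,0,0,0,0,0]
    - [0,0,0,0,0,0,0]
  force: 60

```text
time: 7.05
tool_pos: [427.2, 309.1, 76.6]
tcp_rot: [179.7, 35.0, 68.4]
ft_force: [0.1, 0.7, 0.2]
finger_gap: 29.2
```

Run:
```python
from h import *
plan(at(60),1);s=sense();print(s["finger_gap"],s["ft_force"])
im=snapshot("wrist")
u,ar=cork(im,(200,200,380,400));print(u,ar)
cv2.imwrite("pics/g2.png",cv2.resize(im[150:420,150:430],None,fx=1.6,fy=1.6))
```

```text
row x 1 [-0.9029, -0.1901, -1.7505, 0.0043, -0.0, -0.001] | step mm 2.0 deg 0.25
mid [427. 309.  78.] err tool [-0.9 -0.2 -1.8]
29.150526093467835 [0.08280041 0.7015628  0.16707925]
[270.20779221 340.29437229] 38.5
```

View pics/g2.png

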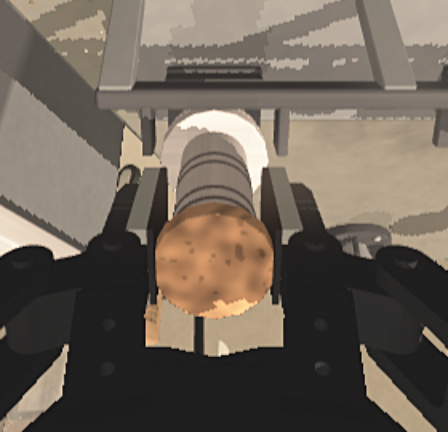

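The jaws are symmetric about the post, and the long finger plates catch on the cork rim, which explains the 29 mm gap. That is still a centred grip above the centre of mass. I'll grip harder and test it with a short pull along the axis.

servo_tool:
  motion:
    - [0,0,0,0,0,0,0]
    - [0,0,0,0,0,0,0]
    - [0,0,0,-10,0,0,0]
    - [0,0,0,-10,0,0,0]
    - [0,0,0,-10,0,0,0]
    - [0,0,0,0,0,0,0]
  force: 90

```text
time: 7.7
tool_pos: [433.9, 326.8, 103.1]
tcp_rot: [179.7, 35.0, 68.4]
ft_force: [0.4, -0.4, -1.7]
finger_gap: 28.6
```

Run:
```python
from h import *
plan(at(90),1);s=sense();print(s["finger_gap"],s["ft_force"],s["wrist_torque"])
im=snapshot("wrist");sc=snapshot("scene")
a=cv2.resize(im[150:420,150:430],None,fx=1.6,fy=1.6);b=cv2.resize(sc[170:310,190:310],None,fx=2.9,fy=2.9,interpolation=2)
o=np.zeros((440,800,3),np.uint8);o[:a.shape[0],:a.shape[1]]=a;o[:b.shape[0],450:450+b.shape[1]]=b[:440,:350]
cv2.imwrite("pics/g3.png",o)
```

```text
row x 1 [-1.1952, 0.0774, 0.8387, 0.0041, -0.0005, -0.0008] | step mm 1.5 deg 0.24
mid [434. 326. 103.] err tool [-1.2  0.1  0.8]
28.612558569186895 [ 0.44690065 -0.35606678 -1.65822245] [ 0.42627985 -0.17297413  0.02868518]
```

View pics/g3.png

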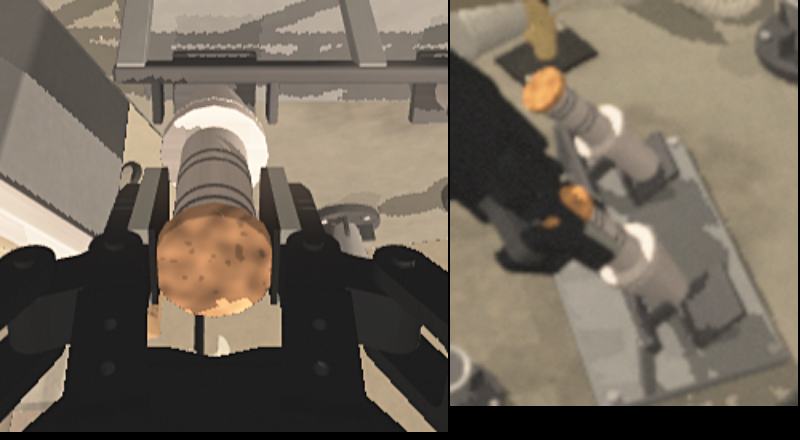

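The post moved with the hand (foot off the pad, −1.7 N weight, unchanged in the grip) and the straight post is undisturbed. I keep pulling along the axis.

servo_tool:
  motion:
    - [0,0,0,-12,0,0,0]
    - [0,0,0,-14,0,0,0]
    - [0,0,0,-14,0,0,0]
    - [0,0,0,-14,0,0,0]
    - [0,0,0,-14,0,0,0]
    - [0,0,0,-10,0,0,0]

```text
time: 8.4
tool_pos: [447.8, 366.4, 163.2]
tcp_rot: [-179.9, 35.5, 68.6]
ft_force: [0.8, 0.3, -1.8]
finger_gap: 28.6
```

Run:
```python
from h import *
s=sense();print(s["finger_gap"],s["ft_force"],s["tool_pos"],s["joint_pos"].round(0))
T=cur();f=T[:3,3]+62*T[:3,2];print("foot",f)
plan(mat([480,260,250],frame([0,0,-1],RY)),10)
```

```text
28.634687437673985 [ 0.80348103  0.34320308 -1.83259575] [447.76235984 366.35654704 163.19278914] [ 44.  40.  56. -16. 116.  62.]
foot [434.52373529 332.84171054 112.73989473]
row x 10 [-11.2995, 6.8868, -5.353, -0.0001, 0.062, 0.0001] | step mm 14.3 deg 3.55
mid [466. 319. 213.] err tool [-121.5   68.8  -20. ]
```

servo_tool:
  motion:
    - [0,-11.3,6.9,-8,0,0.062,0]
    - [0,-11.3,6.9,-8,0,0.062,0]
    - [0,-11.3,6.9,-6,0,0.062,0]
    - [0,-11.3,6.9,-6,0,0.062,0]
    - [0,-11.3,6.9,-5,0,0.062,0]
    - [0,-11.3,6.9,-5,0,0.062,0]
    - [0,-11.3,6.9,-5,0,0.062,0]
    - [0,-11.3,6.9,-5,0,0.062,0]
    - [0,-11.3,6.9,-5,0,0.062,0]
    - [0,-11.3,6.9,-5,0,0.062,0]

```text
time: 9.4
tool_pos: [478.9, 259.4, 247.0]
tcp_rot: [-179.6, -0.5, 68.8]
ft_force: [0.7, 0.4, -1.9]
finger_gap: 28.7
```

Run:
```python
from h import *
s=sense();print(s["finger_gap"],s["ft_force"],s["tool_pos"],s["tcp_rot"])
plan(mat([572.6,26.9,220],frame([0,0,-1],RY)),10)
```

```text
28.727285416784905 [ 0.68086018  0.42963711 -1.93388324] [478.87250702 259.40910301 246.97945485] [-179.61385397   -0.48834078   68.82065306]
row x 10 [-18.2636, 17.1955, 2.5486, -0.0007, -0.0009, 0.0006] | step mm 25.2 deg 0.07
mid [526. 143. 233.] err tool [-183.2  171.6   24.3]
```

servo_tool:
  motion:
    - [0,-18.3,17.2,2.5,-0.001,-0.001,0]
    - [0,-18.3,17.2,2.5,-0.001,-0.001,0]
    - [0,-18.3,17.2,2.5,-0.001,-0.001,0]
    - [0,-18.3,17.2,2.5,-0.001,-0.001,0]
    - [0,-18.3,17.2,2.5,-0.001,-0.001,0]
    - [0,-18.3,17.2,2.5,-0.001,-0.001,0]
    - [0,-18.3,17.2,2.5,-0.001,-0.001,0]
    - [0,-18.3,17.2,2.5,-0.001,-0.001,0]
    - [0,-18.3,17.2,2.5,0,0,0]
    - [0,-10,10,2,0,0,0]

```text
time: 10.4
tool_pos: [566.1, 24.3, 217.9]
tcp_rot: [-179.8, 0.1, 68.7]
ft_force: [-0.6, 0.6, -1.9]
finger_gap: 28.9
```

Run:
```python
from h import *
s=sense();print(s["finger_gap"],s["ft_force"],s["tool_pos"],s["tcp_rot"])
plan(mat([572.6,26.9,190],frame([0,0,-1],RY)),2)
```

```text
28.888606802421418 [-0.55876983  0.62970908 -1.91246902] [566.13439907  24.29515947 217.85597374] [-1.79785322e+02  1.15893504e-01  6.86791475e+01]
row x 2 [2.4118, 2.5752, 13.9172, -0.0019, 0.001, 0.0016] | step mm 14.4 deg 0.15
mid [569.  26. 204.] err tool [ 4.8  5.2 27.8]
```

servo_tool:
  motion:
    - [0,2.4,2.6,12,-0.002,0.001,0.002]
    - [0,2.4,2.6,12,-0.002,0.001,0.001]
    - [0,0,0,0,0,0,0]
    - [0,0,0,0,0,0,0]

```text
time: 10.8
tool_pos: [571.5, 27.6, 189.6]
tcp_rot: [-179.8, 0.0, 68.4]
ft_force: [0.3, -0.4, -2.6]
finger_gap: 28.6
```

Run:
```python
from h import *
s=sense();print(s["finger_gap"],s["ft_force"],s["tool_pos"],s["tcp_rot"])
plan(mat([572.6,26.9,190],frame([0,0,-1],RY)),2)
im=snapshot("wrist");sc=snapshot("scene");tp=snapshot("top")
for n,i in(("w",im),("s",sc),("t",tp)): cv2.imwrite(f"pics/a_{n}.png",i)
a=cv2.resize(im[150:420,150:430],None,fx=1.6,fy=1.6);b=cv2.resize(sc[70:220,260:380],None,fx=2.9,fy=2.9,interpolation=2)
o=np.zeros((440,800,3),np.uint8);o[:a.shape[0],:a.shape[1]]=a;o[:435,450:450+b.shape[1]]=b[:440,:350]
cv2.imwrite("pics/g4.png",o)
```

```text
28.620417466264847 [ 0.25017246 -0.3508027  -2.64807944] [571.50448531  27.62348823 189.60556737] [-1.79783398e+02  4.23429947e-02  6.84155559e+01]
row x 2 [-0.1352, 0.6418, -0.199, -0.0019, 0.0004, -0.0007] | step mm 0.7 deg 0.12
mid [572.  27. 190.] err tool [-0.3  1.3 -0.4]
```

View pics/g4.png

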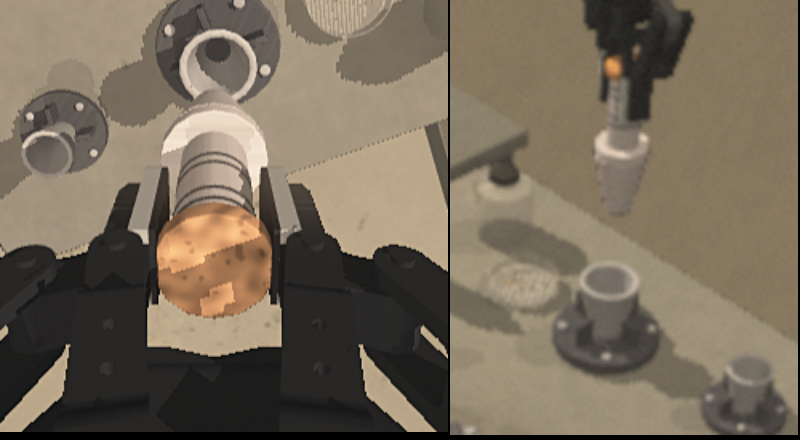

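Run:
```python
from h import *
T=cur()
for n in("scene","wrist","top"):
    p=camera_params(n)
    M=mat(p["t"],p["R"]) if n!="wrist" else np.linalg.inv(T@p["tool_from_camera"])
    for nm,X in(("foot",T[:3,3]+62*T[:3,2]),("collartop",T[:3,3]+6*T[:3,2]),("corktop",T[:3,3]-55*T[:3,2]),("mouth",[572.6,26.9,62])):
        x=M@np.r_[X,1];print(n,nm,round(p["fx"]*x[0]/x[2]+p["cx"],1),round(p["fy"]*x[1]/x[2]+p["cy"],1))
```

```text
scene foot 317.4 141.9
scene collartop 319.0 119.4
scene corktop 320.9 92.8
scene mouth 315.5 165.9
wrist foot 284.2 213.4
wrist collartop 284.3 244.0
wrist corktop 284.4 305.9
wrist mouth 285.4 191.2
top foot 415.5 144.7
top collartop 424.6 136.4
top corktop 436.3 125.8
top mouth 406.5 152.6
```

Post, collar and mouth match the predicted pixels within about 1–3 mm, and the post hangs upright. I'm lowering it.

servo_tool:
  motion:
    - [0,0,1,15,-0.002,0,0]
    - [0,0,0,15,0,0,0]
    - [0,0,0,15,0,0,0]
    - [0,0,0,0,0,0,0]

```text
time: 11.35
tool_pos: [573.0, 27.7, 142.2]
tcp_rot: [179.9, -0.0, 68.5]
ft_force: [-0.3, -0.3, -2.7]
finger_gap: 28.8
```

Run:
```python
from h import *
s=sense();print(s["finger_gap"],s["ft_force"])
plan(mat([572.6,26.9,95],frame([0,0,-1],RY)),4)
```

```text
28.839450400278967 [-0.31626449 -0.31844806 -2.72273363]
row x 4 [-0.2253, -0.0247, 11.7943, 0.0003, -0.0, -0.0001] | step mm 11.8 deg 0.02
mid [573.  27. 119.] err tool [-0.9 -0.1 47.2]
```

servo_tool:
  motion:
    - [0,-0.5,0,11,0,0,0]
    - [0,-0.3,0,11,0,0,0]
    - [0,0,0,11,0,0,0]
    - [0,0,0,0,0,0,0]

```text
time: 11.75
tool_pos: [572.0, 26.7, 105.2]
tcp_rot: [-180.0, 0.0, 68.5]
ft_force: [0.5, -1.0, -2.0]
finger_gap: 28.6
```

Run:
```python
from h import *
s=sense();print(s["finger_gap"],s["ft_force"])
plan(mat([572.6,26.9,80],frame([0,0,-1],RY)),4)
```

```text
28.62029613257849 [ 0.50031032 -1.04443879 -1.98730809]
row x 4 [0.096, 0.1287, 6.304, -0.0002, 0.0001, -0.0002] | step mm 6.3 deg 0.01
mid [572.  27.  93.] err tool [ 0.4  0.5 25.2]
```

Foot at about 43 mm height, with no contact yet. I continue slowly.

servo_tool:
  motion:
    - [0,0.3,0.4,6,0,0,0]
    - [0,0,0,6,0,0,0]
    - [0,0,0,0,0,0,0]

```text
time: 12.05
tool_pos: [572.9, 26.8, 92.6]
tcp_rot: [180.0, 0.0, 68.5]
ft_force: [-0.4, -0.4, -1.7]
finger_gap: 28.8
```

servo_tool:
  motion:
    - [0,0,0,4,0,0,0]
    - [0,0,0,0,0,0,0]

```text
time: 12.25
tool_pos: [573.3, 26.8, 88.7]
tcp_rot: [180.0, 0.0, 68.5]
ft_force: [-1.6, 0.6, -2.1]
finger_gap: 28.5
```

servo_tool:
  motion:
    - [0,0,0,4,0,0,0]
    - [0,0,0,0,0,0,0]

```text
time: 12.45
tool_pos: [573.7, 26.8, 84.9]
tcp_rot: [179.9, -0.0, 68.5]
ft_force: [0.7, 0.4, -2.1]
finger_gap: 28.6
```

servo_tool:
  motion:
    - [0,-0.5,0,2,0,0,0]
    - [0,0,0,0,0,0,0]

```text
time: 12.65
tool_pos: [573.7, 26.3, 83.0]
tcp_rot: [179.9, -0.0, 68.5]
ft_force: [-0.2, 0.2, -1.8]
finger_gap: 28.6
```

servo_tool:
  motion:
    - [0,0,0,2,0,0,0]
    - [0,0,0,0,0,0,0]

```text
time: 12.85
tool_pos: [573.8, 26.4, 81.0]
tcp_rot: [179.9, -0.0, 68.5]
ft_force: [-0.7, -0.1, -2.0]
finger_gap: 28.9
```

servo_tool:
  motion:
    - [0,0,0,2,0,0,0]
    - [0,0,0,0,0,0,0]

```text
time: 13.05
tool_pos: [573.7, 26.6, 78.9]
tcp_rot: [179.9, -0.0, 68.5]
ft_force: [0.3, 0.7, -2.5]
finger_gap: 28.8
```

servo_tool:
  motion:
    - [0,0,0,2,0,0,0]
    - [0,0,0,0,0,0,0]

```text
time: 13.25
tool_pos: [573.6, 26.8, 76.9]
tcp_rot: [179.9, -0.1, 68.5]
ft_force: [0.4, 0.1, -2.9]
finger_gap: 29.0
```

servo_tool:
  motion:
    - [0,0,0,2,0,0,0]
    - [0,0,0,0,0,0,0]

```text
time: 13.45
tool_pos: [574.2, 27.5, 76.1]
tcp_rot: [179.9, -0.1, 68.5]
ft_force: [-0.8, 0.7, -4.1]
finger_gap: 28.9
```

Run:
```python
from h import *
s=sense();print(s["finger_gap"],s["ft_force"],s["tool_pos"])
im=snapshot("wrist");sc=snapshot("scene")
a=cv2.resize(im[150:420,150:430],None,fx=1.6,fy=1.6);b=cv2.resize(sc[100:220,260:380],None,fx=2.9,fy=2.9,interpolation=2)
o=np.zeros((440,800,3),np.uint8);o[:a.shape[0],:a.shape[1]]=a;o[:b.shape[0],450:450+b.shape[1]]=b
cv2.imwrite("pics/g5.png",o)
```

```text
28.94056052736249 [-0.75834811  0.68955437 -4.14436294] [574.16003432  27.51929883  76.05945936]
```

View pics/g5.png

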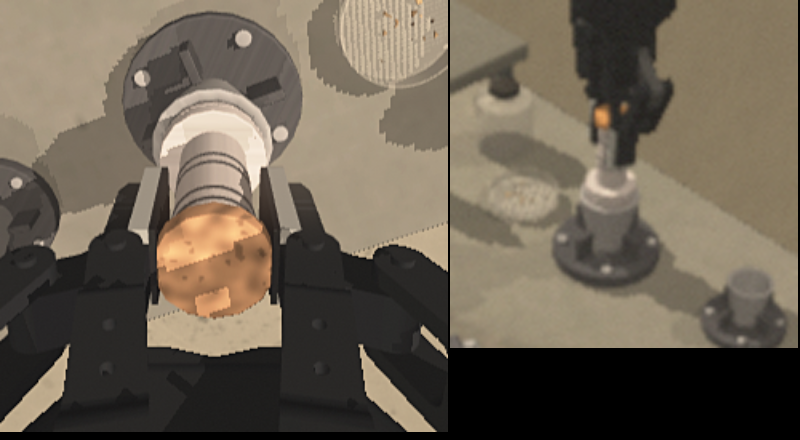

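The collar sits right above the mouth, and the last step moved less than commanded. One more small press to confirm the seating.

servo_tool:
  motion:
    - [0,0,0,2,0,0,0]
    - [0,0,0,2,0,0,0]

```text
time: 13.75
tool_pos: [575.1, 28.0, 75.6]
tcp_rot: [179.8, -0.2, 68.5]
ft_force: [-11.9, 2.4, 20.4]
finger_gap: 28.7
```

servo_tool:
  motion:
    - [0,0,0,3,0,0,0]
    - [0,0,0,3,0,0,0]

```text
time: 13.95
tool_pos: [575.4, 28.1, 75.6]
tcp_rot: [179.7, -0.2, 68.5]
ft_force: [-17.1, 0.5, 26.9]
finger_gap: 29.0
```

Seated: 27 N from below and z stopped. Relax, then open.

servo_tool:
  motion:
    - [0,0,0,0,0,0,0]
    - [0,0,0,0,0,0,0]
    - [0,-0.8,-1.5,-0.5,0,0,0]
    - [0,0,0,0,0,0,0]

```text
time: 14.35
tool_pos: [573.5, 27.5, 76.2]
tcp_rot: [179.7, -0.2, 68.5]
ft_force: [0.2, 1.8, 1.2]
finger_gap: 28.7
```

servo_tool:
  motion:
    - [34,0,0,0,0,0,0]
    - [45,0,0,0,0,0,0]
    - [60,0,0,0,0,0,0]
    - [85,0,0,0,0,0,0]
    - [85,0,0,0,0,0,0]
    - [85,0,0,0,0,0,0]
    - [85,0,0,0,0,0,0]

```text
time: 15.05
tool_pos: [574.5, 26.6, 76.8]
tcp_rot: [179.6, -0.2, 68.5]
ft_force: [-0.5, 0.2, -0.6]
finger_gap: 85.1
```

servo_tool:
  motion:
    - [85,0,0,-15,0,0,0]
    - [85,0,0,-25,0,0,0]
    - [85,0,0,-25,0,0,0]
    - [85,0,0,-25,0,0,0]
    - [85,0,0,-25,0,0,0]
    - [85,0,0,-15,0,0,0]
    - [85,0,0,0,0,0,0]

```text
time: 15.75
tool_pos: [573.2, 26.7, 218.1]
tcp_rot: [179.5, -0.2, 68.5]
ft_force: [0.7, 0.6, -0.4]
finger_gap: 85.0
```

Run:
```python
from h import *
s=sense();P=(s["tool_pos"],s["tcp_rot"]);print(s["finger_gap"],s["ft_force"],P)
im=snapshot("wrist");sc=snapshot("scene");tp=snapshot("top")
u,ar=cork(im,(200,100,380,330));print("wrist cork",u,ar,plane(ray("wrist",u,P),18+117))
b,br=cork(sc,(295,100,340,160));c,cr=cork(tp,(395,110,440,160));print(b,br,c,cr)
for rs in([ray("wrist",u,P),ray("scene",b)],[ray("scene",b),ray("top",c)]): print(tri(rs))
x,_=cork(tp,(232,145,262,172));print("straight cork top view",x)
a=im;bb=cv2.resize(sc[100:220,260:340],None,fx=2.9,fy=2.9,interpolation=2)
o=np.zeros((420,792,3),np.uint8);o[:,:560]=a;o[:348,560:792]=bb
cv2.imwrite("pics/g6.png",o)
```

```text
84.96783838479985 [ 0.71685777  0.58399351 -0.40203115] (array([573.24634839,  26.69739466, 218.13490956]), array([179.47548061,  -0.19952859,  68.47657537]))
wrist cork [281.43766629 204.14082098] 877.0 [572.25437106  28.34705756 135.        ]
[316.59195402 140.15708812] 87.0 [416.69028007 143.74684239] 303.5
(array([572.49865957,  28.4816765 , 133.18047847]), [np.float64(0.7614723987727058), np.float64(0.7614723987725984)])
(array([573.2862664 ,  27.07480161, 131.80978957]), [np.float64(1.0878980844708617), np.float64(1.0878980844709913)])
straight cork top view [244.7807377  158.44672131]
```

View pics/g6.png

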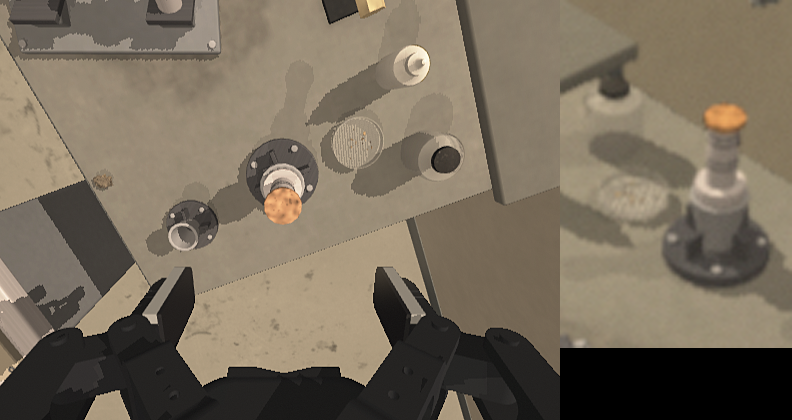

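The post stands upright in the largest stand. Its cork is within about 1.5 mm of the socket axis at a height of 132–133 mm (135 expected at the pad's top). The straight post's cork is unmoved in the top view, and the gripper is clear.

```bash
python3 -c "
from bench import *
print(hand_in())"
```

```text
the job is handed in; nothing more can be done
None
```

The tapered post is standing in the largest stand's socket, and I handed the job in at about 16 s of robot time. I took it out of the rest along its own axis and lowered it in while holding it. I let go only after it stopped moving down and pushed back with about 27 N.

**Last checks:**
- **Tapered post:** its cork pad is within about 1.5 mm of the socket axis and measures 132–133 mm high, against 135 mm for the pad's top when fully seated. It looks upright in the wrist and scene pictures. I inferred the foot's position from this rather than seeing it.
- **Straight post:** its cork pad has not moved in the top view (under 0.1 pixel).
- **Gripper:** open, about 80 mm above the post and touching nothing.

**What did not go as planned:**
- **Grip:** the fingers stopped at about 29 mm instead of the stem's 24 mm, even after I moved them closer. It looks as if they held the post by its cork pad rather than the stem; the hold stayed firm throughout.
- **Seating height:** the post seated about 4 mm lower in the hand's frame than I had predicted.
- **Side force:** about 17 N built up during the final press; I relieved it before letting go.

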